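Charge the airbrush tank with its hand pump

TASK

Charge the airbrush's air tank. First push its bleed lever round until it is shut, square across the tank; then, with fingertips on top of the black knob, press the pump plunger all the way down and let it spring back, again and again, until the plain steel indicator pin between pump and valve has come fully out and rises no more, about 40 mm out of its collar. Do not grip or lift anything, do not touch the pin itself, leave the paints and other things on the table where they are, and leave the lever shut and the plunger fully up.

Things in the scene. Friction and masses are not known exactly. Their poses are not given: they have to be found in the camera images.
- tank: the hand-pumped air reservoir: a grey horizontal cylinder 80 mm in diameter and 240 mm long, its axis 55 mm above the table, in two saddles bolted down (it cannot move). Origin on the table under the middle of the tank; its y axis runs along the cylinder, z up. On its top ridge (95 mm high), along its own y: the pump at y = -70 mm, the indicator pin at y = -5 mm, the bleed valve with its lever at y = +60 mm, all at x = 0
- knob_top (a point): centre of the flat top of the pump plunger's black mushroom knob (44 mm in diameter, 16 mm thick, top 174 mm above the table at rest) on a 12 mm rod over a fixed aluminium barrel (34 mm in diameter, top 128 mm above the table); moves with the knob
- plunger (a joint): how far the plunger is pressed down, m: 0 at rest, 0.028 at its bottom stop. A spring (about 10 N when fully down) brings it back up by itself. A stroke counts when it goes down at least 23 mm and then comes fully back up (within 1 mm of rest); each full stroke raises the indicator pin by one step of about 10 mm (the first one perhaps by less), shorter strokes do little or nothing
- pin_top (a point): centre of the top end of the indicator pin, a plain steel pin 11 mm in diameter standing in a 25 mm steel collar (top 106 mm above the table). It is 108 mm above the table when the pin is in and 148 to 153 mm when it is fully out. Moved only by the pump; it stays where it is between strokes
- pin (a joint): how far the pin has come out, m: 0 in, 0.040 to 0.045 fully out. It starts between 0 and 0.014, so that 3 or 4 full strokes are needed; further strokes do no harm
- lever (a joint): angle of the bleed lever, rad, turning about the vertical through lever_pivot, anticlockwise seen from above: 0 = open, lever pointing along the tank (the tank's +y, away from the pump); 1.57 = shut, at its stop, lever square across the tank (pointing along the tank's -x). It stays where it is left; about 2 N at the peg moves it
- lever_pivot (a point): centre of the lever's hub, on its vertical axis, at the hub's top (123 mm above the table). The flat lever arm is 14 mm wide, its top 122 mm above the table, and reaches 52 mm from the axis
- lever_peg (a point): centre of the top of the black upright peg at the lever's end: 12 mm in diameter, 50 mm from the pivot axis, standing from the arm to 152 mm above the table
- paint_a: a small grey paint bottle, 38 mm across, 105 mm tall, standing beside the tank; origin at the centre of its underside; a bystander, to be left alone
- paint_b: a small brick-red paint bottle, 44 mm across, 95 mm tall, standing beside the tank; origin at the centre of its underside; a bystander, to be left alone
- jar: an amber glass jar with steel lid, 60 mm across, 70 mm tall, standing beside the tank; origin at the centre of its underside; a bystander, to be left alone
- plaque: a wooden plaque 120 x 90 x 16 mm with brass blobs, lying flat; origin at the centre of its underside; a bystander, to be left alone
- green_bottle: a green glass bottle, 66 mm across, 220 mm tall; origin at the centre of its underside; a bystander, to be left alone
- pine_cone: a pine cone standing on its base, about 50 mm across, 55 mm tall; origin at the centre of its underside; a bystander, to be left alone
- paint_brush: a paint brush lying flat; a bystander, to be left alone
- dish: a white bowl, 110 mm across, 35 mm tall; origin at the centre of its underside; a bystander, to be left alone

How it is judged:
On the way, in this order (a step that is already met when the one before it is completed fails the run):
1. the bleed lever is pushed shut (beyond 1.4 rad) (value of joint lever above 1.4 rad), for 0.2 s.
2. the pin has been pumped half out (value of joint pin above 0.02 m and value of joint lever above 1.35 rad), for 0.1 s.
3. the pin has been pumped fully out (value of joint pin above 0.037 m and value of joint lever above 1.35 rad), for 0.2 s.
At the end, for the whole second after the job is handed in: the pin stands at least 37 mm out, the lever is shut (beyond 1.35 rad), and the plunger is back up (within 3 mm of rest) and still (all of step 3 and value of joint plunger below 0.003 m and velocity of joint plunger below 0.01 m/s); the robot touches nothing.
It fails at once if the plunger is pressed (more than 12 mm) while the bleed lever is not shut (value of joint plunger above 0.012 m and value of joint lever below 1.35 rad).
It fails at once if the robot touches the indicator pin (contact force between any of the fingers, the arm and pin above 0.3 N).
It fails at once if the plunger is gripped and pulled up (value of joint plunger below -0.003 m).
It fails at once if a bystander is pushed, lifted or carried away (more than 30 mm) (distance of any of paint_a, paint_b, jar, plaque, green_bottle, pine_cone, paint_brush, dish from where it was at the start of the episode above 0.03 m).
It also fails if it takes over 51 s, if anything falls off the work surface, if the arm or the gripper's body presses on something with over 40 N, if the wrist force passes 120 N, or if a joint passes its speed limit or range.

ROBOT

A 6-joint arm with a two-finger parallel gripper is mounted at the origin on the work surface. World frame = base frame: x ahead of the robot, y to its left, z up, the work surface at z = 0. Lengths are in m, angles in rad, forces in N, time in s.
With the tool pointing down it reaches from about 0.35 to 0.775 m from the base axis. Payload 7.3 kg.
Tool frame: the origin (TCP) lies midway between the tips of the shut fingers; the grasp point (between the pads) lies 19 mm behind it; z points along the fingers, y is the direction in which the jaws open and shut (so a half turn about z gives the same grasp; the last joint's range is limited). The gripper opens to 92 mm and grips with 3 to 60 N. Pads are 19 mm wide; open, the fingers measure 130 mm over their backs; the gripper's body (75 mm by 190 mm) begins 47 mm behind the grasp point.
Start: joints at [1.006, 0.342, 1.524, -0, 1.275, -0.146], TCP at [0.213, 0.48, 0.227] pointing down, gripper open.
Joint ranges: [-2.53, 2.53], [-0.77, 2.02], [0.04, 2.7], [-1, 4.14], [0.28, 2.66], [-3.11, 3.11]. Speed limits (rad/s): [2.57, 2.57, 3.14, 3.14, 3.14, 3.14].

INTERFACE

Orientations are given as [roll, pitch, yaw] about the fixed x, y, z axes, in that order (R = Rz(yaw) Ry(pitch) Rx(roll)).
In Python, from cell import status, eyes, job gives the robot as it stands.
- The arm moves only by the tool jog_arm, never from a script. Its argument "series" is a list of rows, each a list of 3 entries, a list of its own where there are three numbers: the gripper command: -1 is shut, 1 is fully open, values between are in proportion, then the shift along the tool's x, y, z in m, then the turn, a rotation vector about the tool's x, y, z in rad. In form: [[grip, [x, y, z], [ax, ay, az]], ...]. A call has 1 to 12 rows; each row is the pose to reach, as a shift and turn from the pose commanded when the call began, along the tool's axes at that moment; what a row does not reach only later rows make up. A row lasts 1/12 s, in which the tool goes at most 41.7 mm and 7.16 degrees, less where a joint would pass 70% of its speed; a pose out of reach is approached as far as the arm can. A call with a gripper value outside its range is refused whole. The fingers move at their own pace and stop on an object; "squeeze" is the grip in N (left out, the last holds). Time passes only in rows, so rows that repeat a pose let the fingers close. It gives the time, the measured TCP pose, the force and the opening at its end, in the units of the state.
- status.observe(): the state, without advancing time (a new reading comes with each control period).
- eyes.read_camera(name): name is "side" or "top"; returns a dict with "img" (420x560x3 uint8, red, green, blue), "range_z" (420x560 float32, m along the optical axis (not along the pixel's ray), 0 where there is no reading), "camera_matrix" (3x3 intrinsics, pixels), "k1" (the pictures are not rectified: a ray, as slopes to the right and down, at radius r is drawn at 1 + k1 r^2 times it, then the intrinsics apply), "T" (4x4, takes a point from camera to world coordinates). Camera axes: x right, y down, z forward; pixel columns grow to the right and rows downward; lengths in m; the calibration is good to about 2 mm. A picture is of the moment at which its call begins.
- job.hand_in(): hands the job in, once; it reports no verdict.
The state is a dict: "time": time; "qpos": joint angles; "qvel": joint speeds; "joint_efforts": joint torques, N m; "tool_pos": TCP position; "tool_rot": TCP orientation; "contact_force": force on the tool from outside, world axes, zero at the start; "torque": the same for the moment, N m; "opening": finger opening in m.
Only numpy, scipy, OpenCV 4.12 (cv2) and the standard library are available. Lean on these libraries where they do the work, as an engineer would, in place of code of your own. Each camera call takes 0.05 s, during which the arm holds its last target.

## Working session

There is one attempt and no reset: what is moved stays moved. The work goes in short steps, Python scripts to look and compute and a tool call to move; the robot and the scene stay as the last step left them, time stands still between calls to the robot, and variables do not carry over. Pictures are saved under pics/ and viewed, and the job is handed in when it is done.

Besides the shell and the picture viewer there is one more tool, called after ">>>" by a JSON object that holds its "fn" and its "kwargs". jog_arm: Moves the arm, as the interface text tells. Its arguments: {"type":"object","properties":{"series":{"type":"array","items":{"type":"array"}},"squeeze":{"type":"number"}},"required":["series"]}

```bash
ls; mkdir -p pics; python3 - <<'E'
from cell import status, eyes
import cv2,numpy as np
print(status.observe())
for n in("side","top"):
    d=eyes.read_camera(n); cv2.imwrite(f"pics/{n}0.png",d["img"][:,:,::-1]); np.savez(f"{n}0.npz",**d)
    print(n,d["camera_matrix"],d["k1"],d["T"])
E
```

```text
pics
{'time': 0.0, 'qpos': array([ 1.00600550e+00,  3.42721074e-01,  1.52500811e+00,  3.79310508e-06,
        1.27541671e+00, -1.46001778e-01]), 'qvel': array([-0.00129981,  0.00443459,  0.00030291,  0.00158129,  0.0013259 ,
       -0.00142789]), 'joint_efforts': array([-1.08337135e-03, -4.31255758e+01, -2.44209892e+01,  7.15199788e-02,
        5.63196768e-02, -1.09551365e-04]), 'tool_pos': array([0.21325182, 0.4792906 , 0.22604894]), 'tool_rot': array([-3.14005647e+00, -2.29558668e-04,  2.72280232e+00]), 'contact_force': array([-0.70947524, -0.06122514,  0.41191685]), 'torque': array([ 0.00178994, -0.01650733,  0.01547508]), 'opening': 0.09196072785367236}
side [[401.80172974   0.         274.27009581]
 [  0.         401.80172974 213.1624793 ]
 [  0.           0.           1.        ]] 0.032532066504329736 [[ 0.9995636  -0.02439744  0.01665433  0.49559713]
 [-0.02812272 -0.61342272  0.78925387 -0.90616597]
 [-0.00903963 -0.78937781 -0.61384115  0.8791679 ]
 [ 0.          0.          0.          1.        ]]
top [[415.57080942   0.         278.83761532]
 [  0.         415.57080942 204.10884993]
 [  0.           0.           1.        ]] -0.0256322785222648 [[-0.02876116 -0.98264706  0.18324178  0.31895834]
 [-0.99947186  0.03104455  0.00960407  0.04415092]
 [-0.01512607 -0.18286877 -0.98302096  1.26739374]
 [ 0.          0.          0.          1.        ]]
```

View pics/side0.png

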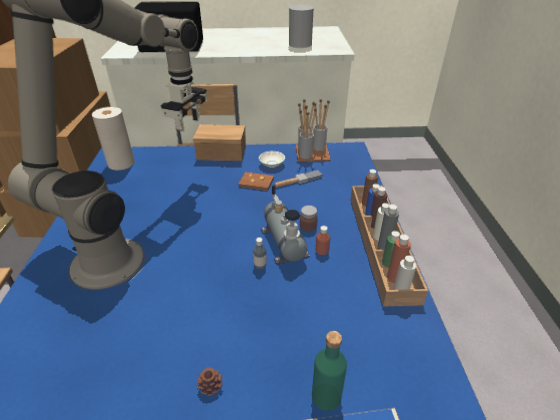

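View pics/top0.png

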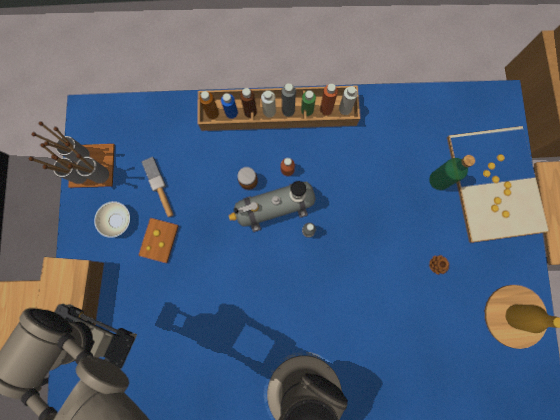

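The side picture shows the tank around (285,232), with the knob at (292,216). In the top picture the tank runs from (238,217) to (312,195), with the knob at (298,188). I'll zoom in on both.

```bash
python3 - <<'E'
import cv2,numpy as np
for n,(u0,v0,u1,v1) in {"side":(235,180,345,280),"top":(215,145,335,245)}.items():
    im=cv2.imread(f"pics/{n}0.png")[v0:v1,u0:u1]
    cv2.imwrite(f"pics/{n}0z.png",cv2.resize(im,None,fx=6,fy=6,interpolation=cv2.INTER_CUBIC))
E
```

```text
(no output)
```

View pics/side0z.png

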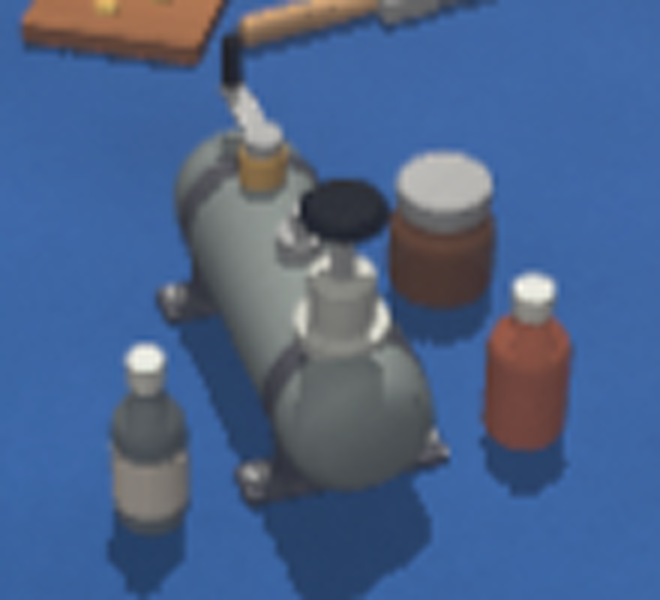

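View pics/top0z.png

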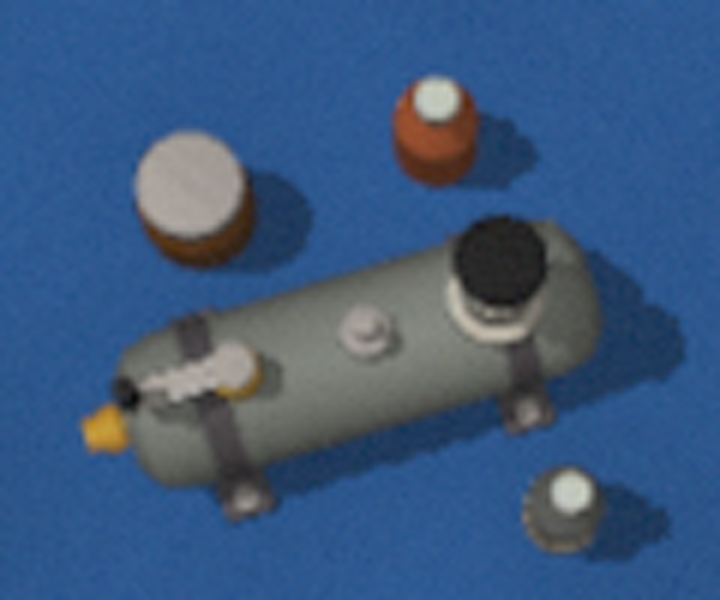

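Zoomed top view: knob (500,260), pivot (237,363), peg (126,393), pin (372,325), jar lid (190,185), red cap (437,99), grey cap (572,491). Next I'll turn these into positions using the known heights, and cross-check them against the side view.

```bash
cat > h.py <<'E'
import cv2,numpy as np
def ray(d,u,v):
    K=d["camera_matrix"];x=(u-K[0,2])/K[0,0];y=(v-K[1,2])/K[1,1];k=float(d["k1"])
    p=cv2.undistortPoints(np.array([[[u,v]]],float),K,np.array([k,0,0,0.]))[0,0]
    return d["T"][:3,3],d["T"][:3,:3]@np.array([p[0],p[1],1])
def at_z(d,u,v,z):
    o,r=ray(d,u,v);return o+r*(z-o[2])/r[2]
def dep(d,u,v):
    o,r=ray(d,u,v);return o+r*d["range_z"][int(round(v)),int(round(u))]
E
python3 - <<'E'
from h import *
np.set_printoptions(precision=4,suppress=True)
off={"side":(235,180),"top":(215,145)}
pts={"top":{"knob":(500,260,.174),"pivot":(237,363,.123),"peg":(126,388,.152),"pin":(372,325,.110),"jar":(190,185,.07),"pb":(437,99,.095),"pa":(572,491,.105)},
"side":{"knob":(344,205,.174),"pivot":(264,132,.123),"peg":(232,40,.152),"jar":(445,180,.07),"pb":(533,284,.095),"pa":(146,356,.105)}}
for n in pts:
    d=dict(np.load(n+"0.npz"))
    for k,(a,b,z) in pts[n].items():
        u=(a+.5)/6-.5+off[n][0];v=(b+.5)/6-.5+off[n][1]
        print(n,k,at_z(d,u,v,z),"depth",dep(d,u,v))
E
```

```text
top knob [0.5655 0.0022 0.174 ] depth [0.5654 0.0022 0.1744]
top pivot [0.5317 0.1248 0.123 ] depth [0.5321 0.1249 0.1208]
top peg [0.5163 0.1735 0.152 ] depth [0.5165 0.1736 0.1512]
top pin [0.5504 0.0614 0.11  ] depth [0.5484 0.0613 0.1199]
top jar [0.632  0.1502 0.07  ] depth [0.6321 0.1503 0.0695]
top pb [0.6647 0.0268 0.095 ] depth [0.6652 0.0268 0.0933]
top pa [ 0.469  -0.0301  0.105 ] depth [ 0.4688 -0.03    0.107 ]
side knob [ 0.5649 -0.0042  0.174 ] depth [ 0.5649 -0.0047  0.1744]
side pivot [0.5315 0.1256 0.123 ] depth [0.5316 0.1271 0.1219]
side peg [0.516  0.1703 0.152 ] depth [0.5161 0.1746 0.1491]
side jar [0.6323 0.149  0.07  ] depth [0.6323 0.1495 0.0696]
side pb [0.6642 0.0281 0.095 ] depth [0.6645 0.03   0.0934]
side pa [ 0.4687 -0.0307  0.105 ] depth [ 0.4686 -0.0282  0.1028]
```

```bash
cat >> h.py <<'E'
from scipy.spatial.transform import Rotation as Rr
from cell import status
np.set_printoptions(precision=4,suppress=True)
PSI=.262; EX=np.array([np.cos(PSI),np.sin(PSI),0]); EY=np.array([-np.sin(PSI),np.cos(PSI),0])
PIV=np.array([.5316,.1252,0])
def rel(p,yaw,R0=None,p0=None):
    s=status.observe()
    R0=Rr.from_euler("xyz",s["tool_rot"]) if R0 is None else R0
    p0=s["tool_pos"] if p0 is None else p0
    R=Rr.from_euler("xyz",[np.pi,0,yaw])
    return (R0.inv().apply(np.asarray(p)-p0)).round(4),(R0.inv()*R).as_rotvec().round(4)
E
python3 - <<'E'
from h import *
p=PIV+.05*EY+.036*EX+[0,0,.215]
print(p,rel(p,PSI+np.pi/2))
E
```

```text
[0.5534 0.1828 0.215 ] (array([-0.4313, -0.1326,  0.0112]), array([-0.0014,  0.0004,  0.89  ]))
```

>>> {"fn": "jog_arm", "kwargs": {"series": [[-1,[-0.036,-0.011,0.0],[0,0,0.075]],[-1,[-0.072,-0.022,0.002],[0,0,0.15]],[-1,[-0.108,-0.033,0.003],[0,0,0.225]],[-1,[-0.144,-0.044,0.004],[0,0,0.3]],[-1,[-0.18,-0.055,0.005],[0,0,0.375]],[-1,[-0.216,-0.066,0.006],[0,0,0.45]],[-1,[-0.252,-0.077,0.007],[0,0,0.525]],[-1,[-0.288,-0.089,0.008],[0,0,0.6]],[-1,[-0.324,-0.1,0.009],[0,0,0.675]],[-1,[-0.36,-0.111,0.01],[0,0,0.75]],[-1,[-0.396,-0.122,0.011],[0,0,0.825]],[-1,[-0.431,-0.133,0.011],[-0.001,0,0.89]]]}}

```text
time: 1.1
tool_pos: [0.5541, 0.1812, 0.2151]
tool_rot: [-3.141, -0.001, 1.829]
contact_force: [0.9, 1.1, 0.5]
opening: 0.0165
```

```bash
python3 - <<'E'
from h import *
from cell import eyes
s=status.observe(); print(s["time"],s["tool_pos"],s["tool_rot"],s["opening"],s["qpos"])
p=PIV+.05*EY+.036*EX
print(rel(p+[0,0,.215],PSI+np.pi/2), rel(p+[0,0,.131],PSI+np.pi/2))
d=eyes.read_camera("top");cv2.imwrite("pics/top1z.png",cv2.resize(d["img"][115:255,195:355,::-1],None,fx=5,fy=4))
d=eyes.read_camera("side");cv2.imwrite("pics/side1z.png",cv2.resize(d["img"][130:280,220:380,::-1],None,fx=4,fy=4))
E
```

```text
1.1 [0.5541 0.1812 0.2151] [-3.1414 -0.0006  1.8287] 0.016481969580454156 [ 0.1843  0.4577  1.3768  0.0006  1.3073 -0.0738]
(array([ 0.0017, -0.0003,  0.0001]), array([-0.0002, -0.0006, -0.0041])) (array([ 0.0017, -0.0003,  0.0841]), array([-0.0002, -0.0006, -0.0041]))
```

View pics/side1z.png

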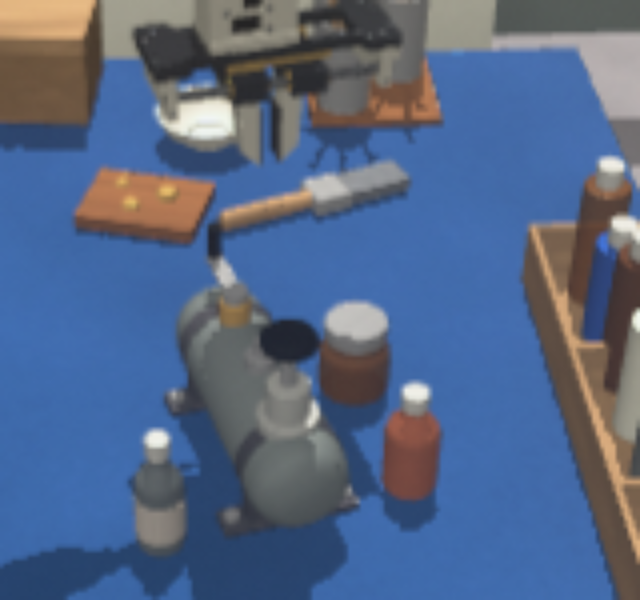

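The side picture shows the nearly shut fingers at about (268,135), to the right of the peg at (214,238). They will come down clear of it.

>>> {"fn": "jog_arm", "kwargs": {"series": [[-1,[0.002,0,0.02],[0,0,-0.004]],[-1,[0.002,0,0.04],[0,0,-0.004]],[-1,[0.002,0,0.06],[0,0,-0.004]],[-1,[0.002,0,0.078],[0,0,-0.004]],[-1,[0.002,0,0.084],[0,0,-0.004]],[-1,[0.002,0,0.084],[0,0,-0.004]]]}}

```text
time: 1.7
tool_pos: [0.5512, 0.1851, 0.13]
tool_rot: [-3.138, -0.001, 1.838]
contact_force: [-0.7, -0.5, -0.4]
opening: 0.0005
```

```bash
python3 - <<'E'
from h import *
from cell import eyes
s=status.observe(); print(s["time"],s["tool_pos"],s["tool_rot"],s["contact_force"])
for th in np.linspace(0,1.57,13):
    peg=PIV+.05*(np.cos(th)*EY-np.sin(th)*EX)
    off=.022*(np.cos(th)*EX+np.sin(th)*EY)
    print(round(th,2),*rel(peg+off+[0,0,.131],PSI+np.pi/2+th))
d=eyes.read_camera("side");cv2.imwrite("pics/side2z.png",cv2.resize(d["img"][130:280,220:380,::-1],None,fx=4,fy=4))
E
```

```text
1.7 [0.5512 0.1851 0.13  ] [-3.1383 -0.0009  1.8377] [-0.7057 -0.4797 -0.3622]
0.0 [-0.0027 -0.0124 -0.001 ] [-0.0033 -0.0009  0.0049]
0.13 [-0.0003 -0.0191 -0.001 ] [-0.0032 -0.0011 -0.126 ]
0.26 [ 0.0013 -0.0261 -0.0009] [-0.0031 -0.0013 -0.2568]
0.39 [ 0.002  -0.0332 -0.0009] [-0.003  -0.0015 -0.3876]
0.52 [ 0.0017 -0.0403 -0.0009] [-0.003  -0.0017 -0.5185]
0.65 [ 0.0005 -0.0474 -0.0009] [-0.0029 -0.0019 -0.6493]
0.78 [-0.0016 -0.0542 -0.0009] [-0.0027 -0.0021 -0.7801]
0.92 [-0.0046 -0.0607 -0.0008] [-0.0026 -0.0023 -0.911 ]
1.05 [-0.0084 -0.0667 -0.0008] [-0.0025 -0.0025 -1.0418]
1.18 [-0.013  -0.0722 -0.0008] [-0.0023 -0.0027 -1.1726]
1.31 [-0.0182 -0.0771 -0.0008] [-0.0022 -0.0029 -1.3035]
1.44 [-0.024  -0.0812 -0.0008] [-0.002  -0.0031 -1.4343]
1.57 [-0.0303 -0.0845 -0.0008] [-0.0019 -0.0033 -1.5651]
```

View pics/side2z.png

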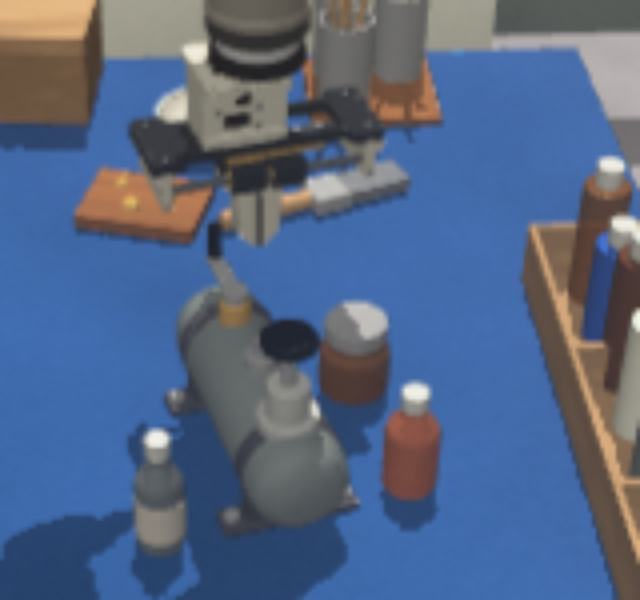

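The side picture shows the shut fingers at about (258,215), beside the peg at (214,240). Next is the first half of the sweep.

>>> {"fn": "jog_arm", "kwargs": {"series": [[-1,[-0.003,-0.012,-0.001],[0,0,0]],[-1,[-0.001,-0.016,-0.001],[0,0,-0.065]],[-1,[0,-0.019,-0.001],[0,0,-0.13]],[-1,[0.001,-0.0225,-0.001],[0,0,-0.19]],[-1,[0.001,-0.026,-0.001],[0,0,-0.26]],[-1,[0.002,-0.0295,-0.001],[0,0,-0.32]],[-1,[0.002,-0.033,-0.001],[0,0,-0.39]],[-1,[0.002,-0.0365,-0.001],[0,0,-0.455]],[-1,[0.002,-0.04,-0.001],[0,0,-0.52]],[-1,[0.001,-0.0475,-0.001],[0,0,-0.65]],[-1,[-0.0015,-0.054,-0.001],[0,0,-0.77]],[-1,[-0.0015,-0.054,-0.001],[0,0,-0.78]]]}}

```text
time: 2.75
tool_pos: [0.5012, 0.1694, 0.1344]
tool_rot: [3.139, 0.002, 2.622]
contact_force: [0.9, -0.1, 0.2]
opening: 0.0004
```

```bash
python3 - <<'E'
from h import *
from cell import eyes
s=status.observe(); print(s["time"],s["tool_pos"],s["tool_rot"],s["contact_force"])
for th in np.linspace(0.785,1.6,8):
    peg=PIV+.05*(np.cos(th)*EY-np.sin(th)*EX)
    off=.022*(np.cos(th)*EX+np.sin(th)*EY)
    print(round(th,2),*rel(peg+off+[0,0,.131],PSI+np.pi/2+th))
d=eyes.read_camera("side");cv2.imwrite("pics/side3z.png",cv2.resize(d["img"][130:280,220:380,::-1],None,fx=4,fy=4))
E
```

```text
2.75 [0.5012 0.1694 0.1344] [3.1388 0.0023 2.6219] [ 0.9313 -0.0565  0.2018]
0.78 [ 0.0015 -0.0011  0.0034] [0.0028 0.0023 0.0041]
0.9 [ 0.0038 -0.007   0.0034] [ 0.0027  0.0025 -0.1123]
1.02 [ 0.0053 -0.0132  0.0034] [ 0.0025  0.0026 -0.2287]
1.13 [ 0.0061 -0.0195  0.0033] [ 0.0024  0.0028 -0.3452]
1.25 [ 0.0062 -0.0259  0.0033] [ 0.0022  0.0029 -0.4616]
1.37 [ 0.0055 -0.0322  0.0033] [ 0.0021  0.0031 -0.578 ]
1.48 [ 0.0041 -0.0384  0.0033] [ 0.0019  0.0032 -0.6945]
1.6 [ 0.002  -0.0444  0.0033] [ 0.0017  0.0033 -0.8109]
```

View pics/side3z.png

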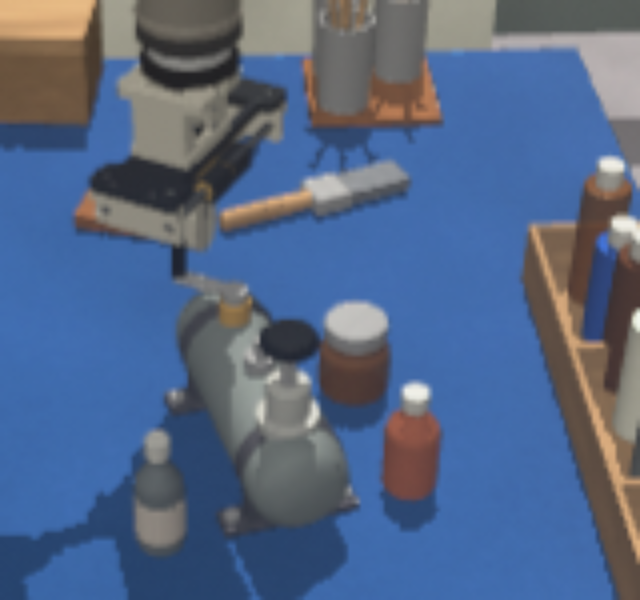

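The lever follows: the peg is now at about (178,262), roughly half shut. Next is the second half.

>>> {"fn": "jog_arm", "kwargs": {"series": [[-1,[0.003,-0.004,0.003],[0,0,-0.055]],[-1,[0.004,-0.007,0.003],[0,0,-0.11]],[-1,[0.005,-0.01,0.003],[0,0,-0.17]],[-1,[0.005,-0.013,0.003],[0,0,-0.23]],[-1,[0.006,-0.0195,0.003],[0,0,-0.345]],[-1,[0.006,-0.026,0.003],[0,0,-0.46]],[-1,[0.006,-0.032,0.003],[0,0,-0.575]],[-1,[0.005,-0.0355,0.003],[0,0,-0.64]],[-1,[0.004,-0.0385,0.003],[0,0,-0.7]],[-1,[0.003,-0.0415,0.003],[0,0,-0.75]],[-1,[0.002,-0.0445,0.003],[0,0,-0.8]],[-1,[0.002,-0.0445,0.003],[0,0,-0.8]]]}}

```text
time: 3.8
tool_pos: [0.4778, 0.1352, 0.1308]
tool_rot: [3.135, 0.005, -2.869]
contact_force: [-0.3, 16.5, 0.9]
opening: 0.0006
```

```bash
python3 - <<'E'
from h import *
from cell import eyes
s=status.observe(); print(s["time"],s["tool_pos"],s["tool_rot"],s["contact_force"])
d=eyes.read_camera("side");cv2.imwrite("pics/side4z.png",cv2.resize(d["img"][130:280,220:380,::-1],None,fx=4,fy=4)); np.savez("side4.npz",**d)
d=eyes.read_camera("top");cv2.imwrite("pics/top4z.png",cv2.resize(d["img"][145:245,215:335,::-1],None,fx=6,fy=6,interpolation=2)); np.savez("top4.npz",**d)
E
```

```text
3.8 [0.4778 0.1352 0.1308] [ 3.1352  0.0053 -2.8692] [-0.3151 16.4658  0.9195]
```

View pics/side4z.png

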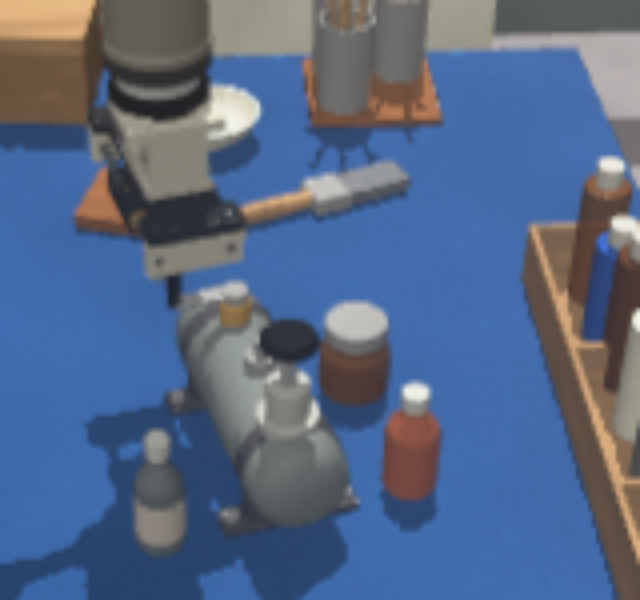

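View pics/top4z.png

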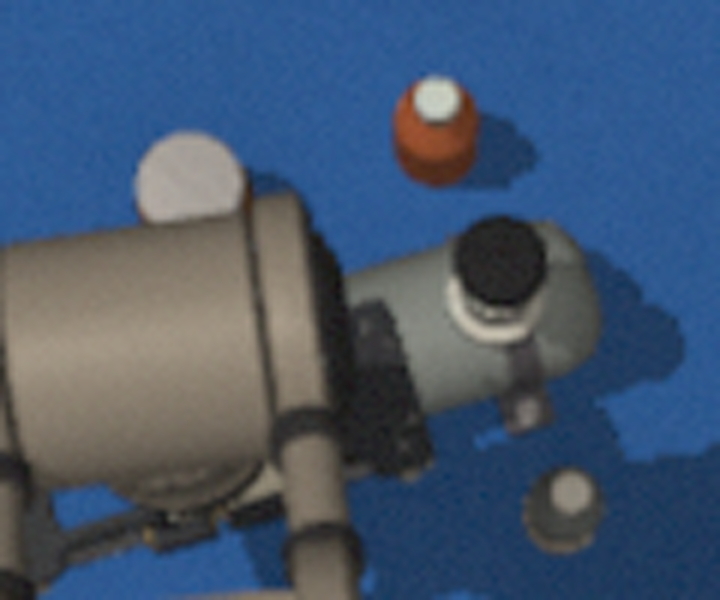

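16 N is pushing against the stop, and the side picture shows the lever square across the tank, with its peg top at about (174,277). I'll back off and rise, then check the lever.

>>> {"fn": "jog_arm", "kwargs": {"series": [[-1,[0,0.01,0],[0,0,0]],[-1,[0,0.02,0],[0,0,0]],[-1,[0,0.02,-0.03],[0,0,0.1]],[-1,[0,0.02,-0.06],[0,0,0.2]],[-1,[0,0.02,-0.09],[0,0,0.3]],[-1,[0,0.02,-0.1],[0,0,0.4]],[-1,[0,0.02,-0.1],[0,0,0.5]],[-1,[0,0.02,-0.1],[0,0,0.6]],[-1,[0,0.02,-0.1],[0,0,0.7]],[-1,[0,0.02,-0.1],[0,0,0.8]],[-1,[0,0.02,-0.1],[0,0,0.9]],[-1,[0,0.02,-0.1],[0,0,0.9]]]}}

```text
time: 4.9
tool_pos: [0.4715, 0.1512, 0.23]
tool_rot: [3.141, 0.001, 2.511]
contact_force: [-0.5, -1.0, -0.3]
opening: 0.0005
```

```bash
python3 - <<'E'
from h import *
from cell import eyes
s=status.observe(); print(s["time"],s["tool_pos"],s["tool_rot"],s["contact_force"])
K=PIV-.13*EY
print(K,rel(K+[0,0,.215],PSI+np.pi/2))
d=eyes.read_camera("side");cv2.imwrite("pics/side5z.png",cv2.resize(d["img"][180:280,235:345,::-1],None,fx=6,fy=6,interpolation=2)); np.savez("side5.npz",**d)
E
```

```text
4.9 [0.4715 0.1512 0.23  ] [3.1406 0.0008 2.5114] [-0.452  -1.0062 -0.314 ]
[ 0.5653 -0.0004  0.    ] (array([-0.1651, -0.0672,  0.0151]), array([0.0013, 0.0004, 0.6786]))
```

View pics/side5z.png

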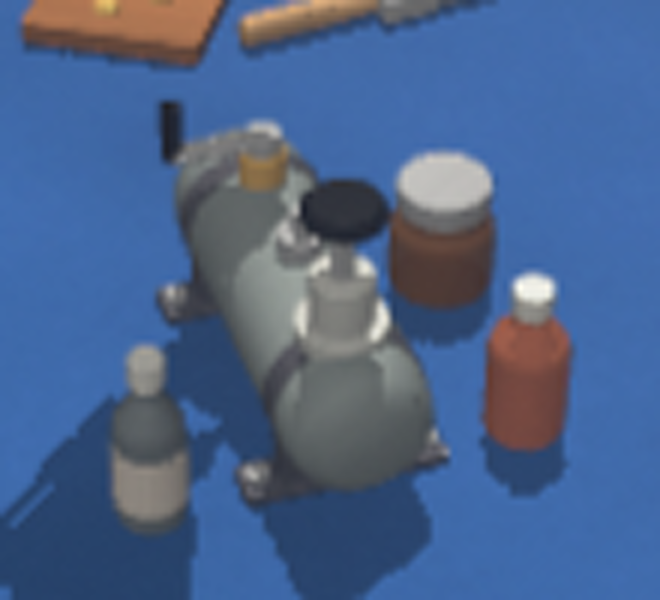

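Peg top is at about (171,105) in this zoom. I'll work out the lever angle from it.

```bash
python3 - <<'E'
from h import *
d=dict(np.load("side5.npz"))
p=at_z(d,(171.5)/6-.5+235,(105.5)/6-.5+180,.152); q=p-PIV
print(p,np.hypot(*q[:2]),np.arctan2(-q@EX,q@EY))
E
```

```text
[0.4829 0.1116 0.152 ] 0.050606550394568676 1.581037354681589
```

>>> {"fn": "jog_arm", "kwargs": {"series": [[-1,[-0.02,-0.008,0.0],[0,0,0.07]],[-1,[-0.045,-0.018,0.0],[0,0,0.14]],[-1,[-0.07,-0.028,0.0],[0,0,0.22]],[-1,[-0.095,-0.039,0.003],[0,0,0.3]],[-1,[-0.12,-0.049,0.006],[0,0,0.38]],[-1,[-0.14,-0.057,0.01],[0,0,0.46]],[-1,[-0.155,-0.063,0.015],[0,0,0.54]],[-1,[-0.165,-0.067,0.015],[0,0,0.62]],[-1,[-0.165,-0.067,0.015],[0,0,0.68]],[-1,[-0.165,-0.067,0.015],[0,0,0.68]]]}}

```text
time: 5.78
tool_pos: [0.5663, -0.0005, 0.2144]
tool_rot: [3.141, -0.0, 1.836]
contact_force: [-0.6, 0.2, -0.3]
opening: 0.0007
```

```bash
python3 - <<'E'
from h import *
from cell import eyes
s=status.observe(); print(s["time"],s["tool_pos"],s["tool_rot"],s["contact_force"],s["qpos"])
K=PIV-.13*EY
print(K,rel(K+[0,0,.178],PSI+np.pi/2))
d=eyes.read_camera("side");cv2.imwrite("pics/side6z.png",cv2.resize(d["img"][150:280,220:360,::-1],None,fx=4.5,fy=4.5,interpolation=2))
d=eyes.read_camera("top");cv2.imwrite("pics/top6z.png",cv2.resize(d["img"][145:245,215:335,::-1],None,fx=6,fy=6,interpolation=2))
E
```

```text
5.7833 [ 0.5663 -0.0005  0.2144] [ 3.1412 -0.0005  1.8355] [-0.578   0.2306 -0.2758] [-0.1366  0.4273  1.4279  0.0006  1.2862 -0.4015]
[ 0.5653 -0.0004  0.    ] (array([ 0.0004, -0.001 ,  0.0364]), array([ 0.0004, -0.0005,  0.0027]))
```

View pics/side6z.png

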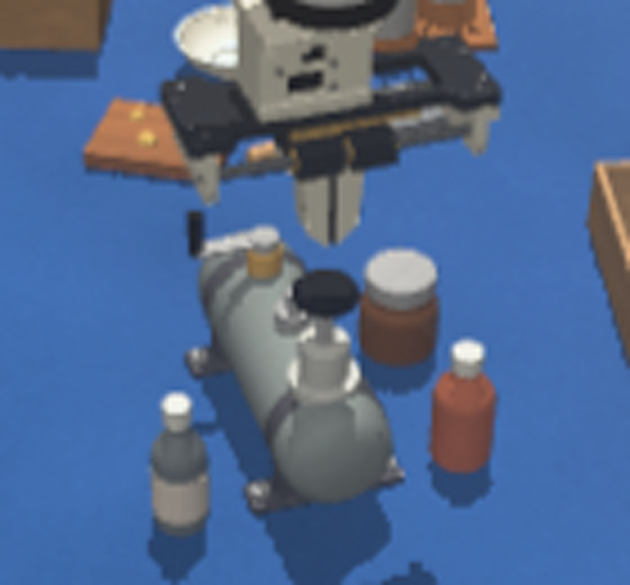

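The lever angle comes out at 1.58 rad, so it is shut. The picture shows the fingertips above the knob, tip at (330,243) and knob at (325,290). First stroke.

>>> {"fn": "jog_arm", "kwargs": {"series": [[-1,[0,-0.001,0.025],[0,0,0]],[-1,[0,-0.001,0.036],[0,0,0]],[-1,[0,-0.001,0.046],[0,0,0]],[-1,[0,-0.001,0.056],[0,0,0]],[-1,[0,-0.001,0.065],[0,0,0]],[-1,[0,-0.001,0.071],[0,0,0]],[-1,[0,-0.001,0.071],[0,0,0]],[-1,[0,-0.001,0.071],[0,0,0]]]}}

```text
time: 6.55
tool_pos: [0.5644, 0.0004, 0.145]
tool_rot: [3.141, -0.001, 1.839]
contact_force: [-6.9, 0.4, 12.2]
opening: 0.0001
```

```bash
python3 - <<'E'
from h import *
from cell import eyes
s=status.observe(); print(s["time"],s["tool_pos"],s["contact_force"])
d=eyes.read_camera("side");cv2.imwrite("pics/side7z.png",cv2.resize(d["img"][150:280,220:360,::-1],None,fx=4.5,fy=4.5,interpolation=2))
E
```

```text
6.55 [0.5644 0.0004 0.145 ] [-6.9126  0.4379 12.1934]
```

View pics/side7z.png

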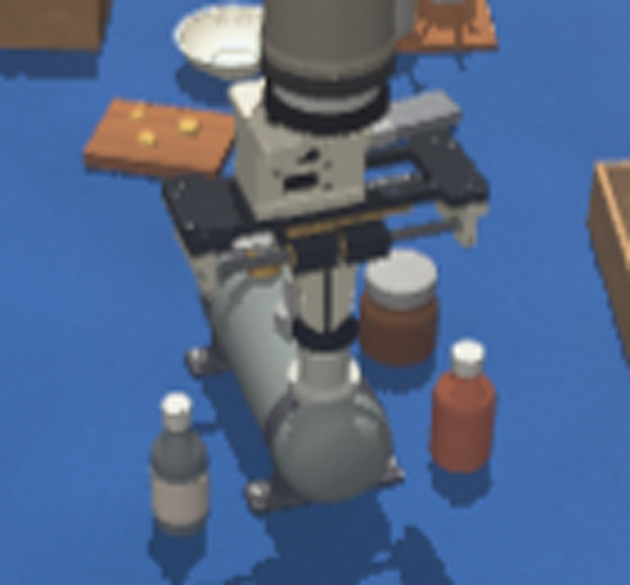

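The plunger is at the bottom: TCP z is 0.145, the force is 12 N, and the knob sits on the barrel at (325,335). Now release it and press again.

>>> {"fn": "jog_arm", "kwargs": {"series": [[-1,[0,0,-0.015],[0,0,0]],[-1,[0,0,-0.03],[0,0,0]],[-1,[0,0,-0.04],[0,0,0]],[-1,[0,0,-0.04],[0,0,0]],[-1,[0,0,-0.04],[0,0,0]],[-1,[0,0,-0.03],[0,0,0]],[-1,[0,0,-0.02],[0,0,0]],[-1,[0,0,-0.01],[0,0,0]],[-1,[0,0,-0.003],[0,0,0]],[-1,[0,0,0],[0,0,0]],[-1,[0,0,0],[0,0,0]],[-1,[0,0,0],[0,0,0]]]}}

```text
time: 7.6
tool_pos: [0.5659, -0.0002, 0.144]
tool_rot: [3.139, 0.0, 1.837]
contact_force: [-1.2, 0.7, 15.7]
opening: 0.0005
```

>>> {"fn": "jog_arm", "kwargs": {"series": [[-1,[0,0,-0.015],[0,0,0]],[-1,[0,0,-0.03],[0,0,0]],[-1,[0,0,-0.045],[0,0,0]],[-1,[0,0,-0.06],[0,0,0]],[-1,[0,0,-0.08],[0,0,0]],[-1,[0,0,-0.08],[0,0,0]]]}}

```text
time: 8.1
tool_pos: [0.5661, -0.0004, 0.2251]
tool_rot: [3.138, 0.001, 1.837]
contact_force: [0.1, 0.0, 0.8]
opening: 0.0002
```

```bash
cat > pic.py <<'E'
import sys
from h import *
from cell import eyes
s=status.observe(); print(s["time"],s["tool_pos"],s["contact_force"])
d=eyes.read_camera("side");np.savez("last_side.npz",**d);a=cv2.resize(d["img"][180:270,240:330,::-1],None,fx=4.4,fy=4.4,interpolation=2)
d=eyes.read_camera("top");np.savez("last_top.npz",**d);b=cv2.resize(d["img"][145:235,230:320,::-1],None,fx=4.4,fy=4.4,interpolation=2)
cv2.imwrite(f"pics/{sys.argv[1]}.png",np.hstack([a,b]))
E
python3 pic.py p8
```

```text
8.1 [ 0.5661 -0.0004  0.2251] [0.1338 0.0052 0.7851]
```

View pics/p8.png

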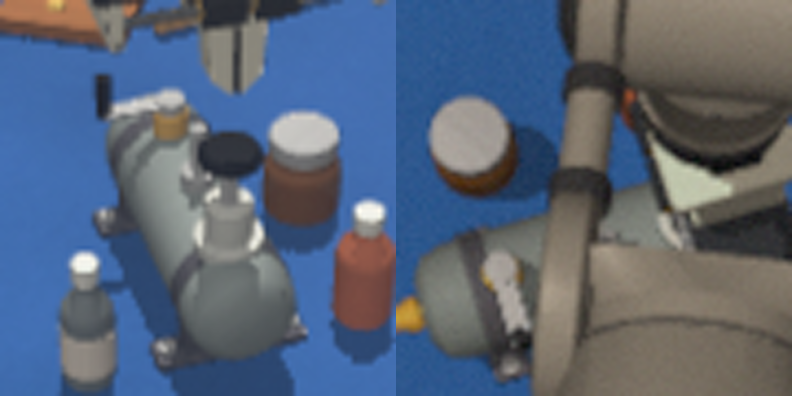

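The side view shows the pin top has risen to about (199,127), the knob is up at (230,152), and the lever is shut. Two more strokes.

>>> {"fn": "jog_arm", "kwargs": {"series": [[-1,[0,0,0.03],[0,0,0]],[-1,[0,0,0.045],[0,0,0]],[-1,[0,0,0.055],[0,0,0]],[-1,[0,0,0.065],[0,0,0]],[-1,[0,0,0.074],[0,0,0]],[-1,[0,0,0.081],[0,0,0]],[-1,[0,0,0.081],[0,0,0]],[-1,[0,0,0.081],[0,0,0]]]}}

```text
time: 8.87
tool_pos: [0.5635, 0.0, 0.1431]
tool_rot: [-3.139, -0.002, 1.837]
contact_force: [-9.2, 0.8, 16.2]
opening: 0.0001
```

>>> {"fn": "jog_arm", "kwargs": {"series": [[-1,[0,0,-0.015],[0,0,0]],[-1,[0,0,-0.03],[0,0,0]],[-1,[0,0,-0.04],[0,0,0]],[-1,[0,0,-0.04],[0,0,0]],[-1,[0,0,-0.04],[0,0,0]],[-1,[0,0,-0.03],[0,0,0]],[-1,[0,0,-0.02],[0,0,0]],[-1,[0,0,-0.01],[0,0,0]],[-1,[0,0,-0.003],[0,0,0]],[-1,[0,0,0],[0,0,0]],[-1,[0,0,0],[0,0,0]],[-1,[0,0,0],[0,0,0]]]}}

```text
time: 9.87
tool_pos: [0.5659, -0.0002, 0.1432]
tool_rot: [3.139, 0.0, 1.837]
contact_force: [-2.5, 0.4, 16.2]
opening: 0.0005
```

>>> {"fn": "jog_arm", "kwargs": {"series": [[-1,[0,0,-0.015],[0,0,0]],[-1,[0,0,-0.03],[0,0,0]],[-1,[0,0,-0.045],[0,0,0]],[-1,[0,0,-0.06],[0,0,0]],[-1,[0,0,-0.08],[0,0,0]],[-1,[0,0,-0.08],[0,0,0]]]}}

```text
time: 10.37
tool_pos: [0.5661, -0.0003, 0.224]
tool_rot: [3.138, 0.001, 1.837]
contact_force: [-0.2, 0.6, -0.1]
opening: 0.0003
```

```bash
python3 pic.py p9
```

```text
10.3667 [ 0.5661 -0.0003  0.224 ] [-0.1692  0.6342 -0.1248]
```

View pics/p9.png

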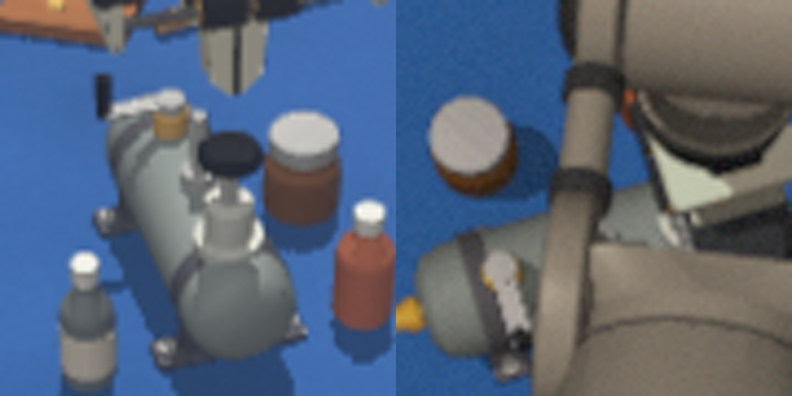

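The pin top is now at about (199,114). I'll check that against projected heights.

```bash
cat > pin.py <<'E'
from h import *
d=dict(np.load("last_side.npz"));P=PIV-.065*EY
Ti=np.linalg.inv(d["T"])
rv=cv2.Rodrigues(Ti[:3,:3])[0]
zs=[.108,.118,.128,.138,.143,.148,.153]
q=cv2.projectPoints(np.array([P+[0,0,z] for z in zs]),rv,Ti[:3,3],d["camera_matrix"],np.array([float(d["k1"]),0,0,0]))[0][:,0]
for z,(u,v) in zip(zs,q): print(z,u,v,"zoom",(u-240+.5)*4.4,(v-180+.5)*4.4)
E
python3 pin.py
```

```text
0.108 284.82781009215347 217.47741874662594 zoom 199.44236440547527 167.10064248515417
0.118 284.85088843602597 214.92557679242142 zoom 199.54390911851428 155.87253788665427
0.128 284.8742259042705 212.34820400981747 zoom 199.6465939787901 144.53209764319686
0.138 284.89782702387254 209.7448943091866 zoom 199.75043890503918 133.07753496042108
0.143 284.9097278970497 208.43338374016056 zoom 199.80280274701877 127.3068884567065
0.148 284.92169642978575 207.11523253640883 zoom 199.85546429105733 121.50702316019884
0.153 284.9337332188549 205.79038734417873 zoom 199.90842616296163 115.6777043143864
```

That puts the pin at about 0.15 m, which reads as fully out. I'll make two more strokes to confirm it rises no further; the task says extra ones do no harm.

>>> {"fn": "jog_arm", "kwargs": {"series": [[-1,[0,0,0.03],[0,0,0]],[-1,[0,0,0.045],[0,0,0]],[-1,[0,0,0.055],[0,0,0]],[-1,[0,0,0.065],[0,0,0]],[-1,[0,0,0.074],[0,0,0]],[-1,[0,0,0.081],[0,0,0]],[-1,[0,0,0.081],[0,0,0]],[-1,[0,0,0.081],[0,0,0]]]}}

```text
time: 11.13
tool_pos: [0.5635, 0.0, 0.1425]
tool_rot: [-3.139, -0.001, 1.837]
contact_force: [-9.9, -0.7, 18.7]
opening: 0.0008
```

>>> {"fn": "jog_arm", "kwargs": {"series": [[-1,[0,0,-0.015],[0,0,0]],[-1,[0,0,-0.03],[0,0,0]],[-1,[0,0,-0.04],[0,0,0]],[-1,[0,0,-0.04],[0,0,0]],[-1,[0,0,-0.04],[0,0,0]],[-1,[0,0,-0.03],[0,0,0]],[-1,[0,0,-0.02],[0,0,0]],[-1,[0,0,-0.01],[0,0,0]],[-1,[0,0,-0.003],[0,0,0]],[-1,[0,0,0],[0,0,0]],[-1,[0,0,0],[0,0,0]],[-1,[0,0,0],[0,0,0]]]}}

```text
time: 12.13
tool_pos: [0.5659, -0.0003, 0.1425]
tool_rot: [3.138, 0.001, 1.837]
contact_force: [-2.8, 0.8, 17.7]
opening: -0.0001
```

>>> {"fn": "jog_arm", "kwargs": {"series": [[-1,[0,0,-0.015],[0,0,0]],[-1,[0,0,-0.03],[0,0,0]],[-1,[0,0,-0.045],[0,0,0]],[-1,[0,0,-0.06],[0,0,0]],[-1,[0,0,-0.08],[0,0,0]],[-1,[0,0,-0.11],[0,0,0]],[-1,[0,0,-0.11],[0,0,0]],[-1,[0,0,-0.11],[0,0,0]],[-1,[0,0,-0.11],[0,0,0]]]}}

```text
time: 12.88
tool_pos: [0.5644, -0.0002, 0.2494]
tool_rot: [-3.14, -0.002, 1.837]
contact_force: [0.2, -0.1, -0.5]
opening: 0.0
```

```bash
python3 pic.py p10; python3 - <<'E'
from h import *
d=dict(np.load("last_side.npz"))
print("knob",dep(d,(230+.5)/4.4-.5+240,(150+.5)/4.4-.5+180),at_z(d,(103.5)/4.4-.5+240,(78.5)/4.4-.5+180,.152))
E
```

```text
12.8833 [ 0.5644 -0.0002  0.2494] [ 0.1985 -0.0786 -0.4663]
knob [0.5652 0.0005 0.1705] [0.4827 0.1102 0.152 ]
```

View pics/p10.png

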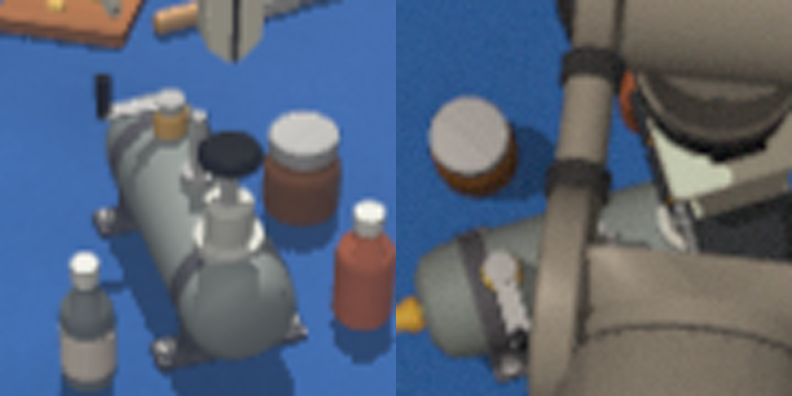

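The pin top is unchanged at (199,114), so it is fully out. Before handing in I'll compare the knob and the bystanders with the first picture.

```bash
python3 - <<'E'
from h import *
a=dict(np.load("side0.npz"));b=dict(np.load("last_side.npz"))
sl=np.s_[205:222,284:301]
print("knob depth diff",np.median(b["range_z"][sl]-a["range_z"][sl]),np.abs(b["img"][sl].astype(int)-a["img"][sl]).mean())
t=b["range_z"];print([np.round(dep(b,285,v),4) for v in (205,206,207,208,210)])
from cell import job
job.hand_in()
E
```

```text
knob depth diff -0.00010454655 7.645905420991927
[array([0.5488, 0.0659, 0.1534]), array([0.5488, 0.0659, 0.1496]), array([0.5484, 0.0568, 0.1527]), array([0.5484, 0.0561, 0.1494]), array([0.5485, 0.0577, 0.1406])]
the job is handed in; nothing more can be done
```

I pushed the bleed lever shut with the closed fingers, then pressed the plunger fully down and released it six times. I handed the job in at about 13 s; the hand-in gives no verdict.

- **Lever:** it measured 1.58 rad in the side view right after the push. The peg was still at the shut position after pumping.
- **Plunger:** every stroke I had a reading for bottomed, with the tip at 0.1425–0.145 m and 12–19 N. At the end the knob's median depth was within 0.1 mm of the first picture, so it is fully up. A single-pixel knob reading gave 0.1705 m instead of 0.174 m; I did not chase it, because the area comparison showed no change.
- **Pin:** its top is about 0.15 m above the table by projection and depth, so about 42–45 mm out. It looked the same before and after the last two strokes.
- **Clearance and bystanders:** the tool ended about 75 mm above the knob with no contact force. The grey and red bottles and the jar showed no movement in the last close-up. I did not measure the other bystanders again, but the arm stayed well above them.

No check failed.

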